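# Check the thickness of a plaster mould slab on the height gauge

### The arm

A 6-joint arm with a two-finger parallel gripper is mounted at the origin on the work surface. World frame = base frame: x ahead of the robot, y to its left, z up, the work surface at z = 0. Lengths are in mm, angles in rad, forces in N, time in s.
With the tool pointing down it reaches from about 275 to 750 mm from the base axis. Payload 10.2 kg.
Tool frame: the origin (TCP) lies midway between the tips of the shut fingers; the grasp point (between the pads) lies 19 mm behind it; z points along the fingers, y is the line along which they close (so a half turn about z gives the same grasp; the last joint's range is limited). The gripper opens to 85 mm and grips with 20 to 120 N. Pads are 22 mm wide; open, the fingers measure 114 mm over their backs; the gripper's body (76 mm by 85 mm) begins 54 mm behind the grasp point. The pads swing forward as they close: fully open they stand 13 mm farther back than shut.
Start: joints at [-1.447, 0.313, 1.498, -0, 1.331, -0.223], TCP at [178.43, -493.755, 231.294] pointing down, gripper open.
Joint ranges: [-2.94, 2.94], [-0.97, 2.17], [0.19, 2.56], [-1.23, 4.37], [0.02, 3.11], [-2.88, 2.88]. Speed limits (rad/s): [2.39, 2.39, 3.01, 3.14, 3.14, 3.14].

### API

Orientations are given as a unit quaternion [w, x, y, z].
In Python, from plant import telemetry, cams, robot gives the robot as it stands. The module is installed in compiled form; this text tells all that it offers.
- The arm moves only by the tool step_arm, never from a script. Its argument "series" is a list of rows, each a list of 5 numbers: the shift along the world's x, y, z normalised to -1 to 1, where 1 is 0.2 m, then the turn about the world's z normalised to -1 to 1, where 1 is pi rad, then the opening, from 0 (shut) to 1 (fully open). A call has exactly 10 rows; each row shifts and turns the commanded pose from where the row before left it; what a row does not reach is not made up. A row lasts 1/8 s, in which the tool goes at most 62.5 mm and 10.7 degrees, less where a joint would pass 70% of its speed; a pose out of reach is approached as far as the arm can. A call with a number of a shift or a turn outside -1 to 1 is refused whole. A call with a gripper value outside its range is refused whole. The fingers move at their own pace and stop on an object; "squeeze" is the grip in N (left out, the last holds). Time passes only in rows, so rows that do not move let the fingers close, or fill a call up. It gives the time, the measured TCP pose, the force, the opening and the grip force at its end, in the units of the state.
- telemetry.state(): the state, without advancing time (a new reading comes with each control period).
- cams.camera(name): name is "scene" or "side" or "wrist"; returns a dict with "color" (420x560x3 uint8, red, green, blue), "fx", "fy", "cx", "cy" (pixels), "cam_to_world" (4x4, takes a point from camera to world coordinates); the wrist camera has in their place "mount" (4x4, takes a point from camera to tool coordinates, whose origin is the TCP and whose axes are the flange's). Camera axes: x right, y down, z forward; pixel columns grow to the right and rows downward; lengths in mm; the calibration is good to about 2 mm. A picture is of the moment at which its call begins: read the wrist's pose just before it. There is no depth.
- robot.hand_in(): hands the job in; it is judged then, once.
The state is a dict: "t": time; "joint_positions": joint angles; "joint_vel": joint speeds; "joint_torque": joint torques, N m; "tcp_pos": TCP position; "tcp_rot": TCP orientation; "contact_force": force on the tool from outside, world axes, zero at the start; "wrist_torque": the same for the moment, N m; "finger_gap": finger opening in mm; "grip_force": force on a finger pad.
Only numpy, scipy, OpenCV 4.12 (cv2) and the standard library are available. Lean on these libraries where they do the work, as an engineer would, in place of code of your own. Each camera call takes 0.05 s, during which the arm holds its last target. There are 200 camera calls.

### The job

Take the green-banded plaster slab out of the drying rack and lay it flat on the black rubber mat, let go, then take it again by one end and put it flat on the grey base of the height gauge so that its green band lies under the raised foot. With the slab let go, gently lower the gauge by its black knob until its sprung foot rests on the slab and is pushed in by about half of its 10 mm spring travel, never to its stop, and leave the gauge standing so. Do not disturb the other slabs or the things on the table.

Things in the scene. Friction and masses are not known exactly. Their poses are not given: they have to be found in the camera images.
- slab_green: Cream plaster slab 140 x 24 x 60 mm (x, y, z; the 24 mm is nominal, it is what the gauge checks), standing on its long edge in the rack, a 22 mm wide green band round the middle of its length; about 0.24 kg. Origin: middle of the edge it stands on at the start, z up. y is normal to its large faces: vertical when it lies flat, either face up.
- green_center (a point): Centre of the green-banded slab's volume (30 mm from the origin along its z).
- rack: Fixed wooden drying rack: board 170 x 200 x 12 mm, origin at its underside centre; three slots along its x, at y = -64, 0 and +64 mm, each between two rails 30 mm high above the table with 28 mm between them. A slab stands 60 mm high on the board (top 72 mm above the table).
- mat: Fixed black rubber mat 210 x 180 x 4 mm (x, y, z), origin at its underside centre.
- gauge: Fixed height gauge stand. Origin on the table under the foot's axis. Its grey base is 12 mm thick, 180 mm long (x, from -90 to +90 mm) and reaches from y = -60 to +125 mm; the round column (24 mm diameter, 280 mm high, with a yellow scale strip) stands at y = +100 mm; it is open on the other three sides.
- anvil (a point): Point on the top of the gauge's grey base straight under the foot.
- carriage (a joint): Height of the blue carriage on the column, in m: 0 when the relaxed foot would just touch the base, growing upward to 0.115. It stays where it is left (about 9 N of friction to move it). Its blue arm, 28 mm wide, 18 mm high, reaches from the column to 13 mm past the foot's axis, underside 45 mm above the relaxed foot face.
- foot (a joint): How far the sprung foot is pushed up into the carriage, in m: 0 relaxed, 0.010 fully in (stop). About 0.8 N per mm.
- foot_face (a point): Middle of the underside of the round steel foot, 20 mm in diameter, 6 mm high, on a thin brass stem.
- knob_grip (a point): Grip point on the axis of the upright black knob (24 mm diameter, 40 mm tall, from 63 to 103 mm above the relaxed foot face) on the carriage's arm straight above the foot; the point lies 15 mm below the knob's top.
- slab_red: Bystander: slab like the green one but with a red band, standing in the rack. Origin as for the green slab.
- slab_blue: Bystander: slab with a blue band, standing in the rack. Origin as for the green slab.
- jug: Bystander: white bottle, 80 mm diameter, 170 mm tall; origin at its underside.
- bowl: Bystander: yellow bowl, 120 mm diameter, 60 mm tall; origin at its underside.
- mould: Bystander: two-part plaster mould 90 x 70 x 70 mm; origin at its underside.
- brush: Bystander: brush lying on the table; origin at its underside.
- mug: Bystander: blue mug, 76 mm diameter, 85 mm tall; origin at its underside.
There are look-alikes about, which are no part of the job. What is shaped like the slab_green but pink is not meant.

How it is judged (in metres and radians):
On the way, in this order (a step that is already met when the one before it is completed fails the run):
1. the green slab lies flat on the rubber mat, let go (angle between slab_green's own z axis and vertical between 1.48 and 1.66 rad and angle between slab_green's own x axis and vertical between 1.48 and 1.66 rad and contact force between the fingers and slab_green below 0.1 N and linear speed of slab_green below 0.03 m/s and contact force between slab_green and mat above 0.3 N), for 0.3 s.
2. the green slab lies flat on the gauge's base, let go, its middle under the foot, which is still raised (carriage above 50 mm) (angle between slab_green's own z axis and vertical between 1.48 and 1.66 rad and angle between slab_green's own x axis and vertical between 1.48 and 1.66 rad and contact force between slab_green and gauge above 0.3 N and z of green_center in the frame of anvil below 0.02 m and x of foot_face in the frame of slab_green between -0.035 and 0.035 m and z of foot_face in the frame of slab_green between 0.012 and 0.048 m and contact force between the fingers and slab_green below 0.1 N and linear speed of slab_green below 0.03 m/s and value of joint carriage above 0.05 m), for 0.2 s.
At the end, for the whole second after the job is handed in: the green slab lies flat (within 5 degrees) on the gauge's base, let go and at rest; the foot's axis passes within 35 mm of the slab's middle along its length and within 18 mm across; the foot presses on the slab and is pushed in by 2.5 to 7.8 mm, and the carriage stands still (angle between slab_green's own z axis and vertical between 1.48 and 1.66 rad and angle between slab_green's own x axis and vertical between 1.48 and 1.66 rad and contact force between slab_green and gauge above 0.3 N and z of green_center in the frame of anvil below 0.02 m and x of foot_face in the frame of slab_green between -0.035 and 0.035 m and z of foot_face in the frame of slab_green between 0.012 and 0.048 m and contact force between the fingers and slab_green below 0.1 N and linear speed of slab_green below 0.03 m/s and value of joint foot between 0.0025 and 0.0078 m and contact force between foot and slab_green above 0.5 N and velocity of joint carriage between -0.004 and 0.004 m/s); the robot touches nothing.
It fails at once if another slab or a bystander is moved by more than 25 mm (distance of any of slab_red, slab_blue, jug, bowl, mould, brush, mug from where it was at the start of the episode above 0.025 m).
It fails at once if the sprung foot is driven in to its stop (more than 9.6 mm) (value of joint foot above 0.0096 m).
It also fails if it takes over 72 s, if anything falls off the work surface, if the arm or the gripper's body presses on something with over 40 N, if the wrist force passes 120 N, or if a joint passes its speed limit or range.

## Working session

There is one attempt and no reset: what is moved stays moved. The work goes in short steps, Python scripts to look and compute and a tool call to move; the robot and the scene stay as the last step left them, time stands still between calls to the robot, and variables do not carry over. Pictures are saved under pics/ and viewed, at most 10 in all, crops included, and the job is handed in when it is done.

Besides the shell and the picture viewer there is one more tool, called after "Request:" as name(argument=value, ...), one argument or row to a line, values as JSON. step_arm: Moves the arm, as the interface text tells. Scaled input: -1 to 1 covers 0.2 m each way for a shift and pi rad each way for a turn. Its arguments: {"type":"object","properties":{"series":{"type":"array","items":{"type":"array","items":{"type":"number"}}},"squeeze":{"type":"number"}},"required":["series"]}

```bash
mkdir -p pics
cat > h.py <<'E'
import numpy as np, cv2
from plant import telemetry, cams, robot
from scipy.spatial.transform import Rotation as R
def grab(name,tag):
    s=telemetry.state(); c=cams.camera(name)
    if name=="wrist":
        q=np.array(s["tcp_rot"]); T=np.eye(4); T[:3,:3]=R.from_quat([q[1],q[2],q[3],q[0]]).as_matrix(); T[:3,3]=s["tcp_pos"]
        M=T@np.array(c["mount"])
    else: M=np.array(c["cam_to_world"])
    K=np.array([c["fx"],c["fy"],c["cx"],c["cy"]])
    cv2.imwrite(f"pics/{tag}.png",c["color"][:,:,::-1]); np.savez(f"pics/{tag}.npz",M=M,K=K)
def ray(tag,u,v):
    d=np.load(f"pics/{tag}.npz"); fx,fy,cx,cy=d["K"]; M=d["M"]
    r=M[:3,:3]@np.array([(u-cx)/fx,(v-cy)/fy,1]); return M[:3,3],r/np.linalg.norm(r)
def onz(tag,u,v,z):
    o,r=ray(tag,u,v); return o+r*(z-o[2])/r[2]
def tri(*obs):
    A=np.zeros((3,3));b=np.zeros(3);L=[]
    for t,u,v in obs:
        o,r=ray(t,u,v);P=np.eye(3)-np.outer(r,r);A+=P;b+=P@o;L.append((o,P))
    p=np.linalg.solve(A,b); return p,[np.linalg.norm(P@(p-o)) for o,P in L]
def proj(tag,p):
    d=np.load(f"pics/{tag}.npz"); fx,fy,cx,cy=d["K"]; q=np.linalg.inv(d["M"])@np.append(p,1)
    return np.array([fx*q[0]/q[2]+cx,fy*q[1]/q[2]+cy])
E
python3 - <<'E'
from h import *
np.set_printoptions(precision=1,suppress=True)
for n in("scene","side","wrist"):
    grab(n,n+"0"); d=np.load(f"pics/{n}0.npz"); print(d["K"],d["M"])
print(telemetry.state())
E
```

```text
[392.5 392.5 276.  212.3] [[  -0.6    0.6   -0.5 1298.8]
 [   0.8    0.5   -0.4  485.6]
 [  -0.    -0.6   -0.8 1239.6]
 [   0.     0.     0.     1. ]]
[453.5 453.5 279.6 215.8] [[    1.     -0.1     0.1   358.5]
 [   -0.2    -0.7     0.7 -1120. ]
 [   -0.     -0.7    -0.7  1123.5]
 [    0.      0.      0.      1. ]]
[295.8 295.8 277.3 212.9] [[   0.3   -0.9   -0.3  252.8]
 [  -0.9   -0.3   -0.1 -467.9]
 [  -0.     0.3   -1.   372.6]
 [   0.     0.     0.     1. ]]
{'t': 0.15, 'joint_positions': array([-1.4,  0.3,  1.5,  0. ,  1.3, -0.2]), 'joint_vel': array([-0., -0., -0.,  0., -0., -0.]), 'joint_torque': array([  0. , -41.2, -26. ,  -0. ,   0. ,  -0. ]), 'tcp_pos': array([ 178.4, -493.5,  230.9]), 'tcp_rot': array([-0. ,  1. ,  0.2,  0. ]), 'contact_force': array([-0.5, -0.1, -0.4]), 'wrist_torque': array([ 0.,  0., -0.]), 'grip_force': 0.0, 'finger_gap': 85.35231910996373}
```

View pics/scene0.png

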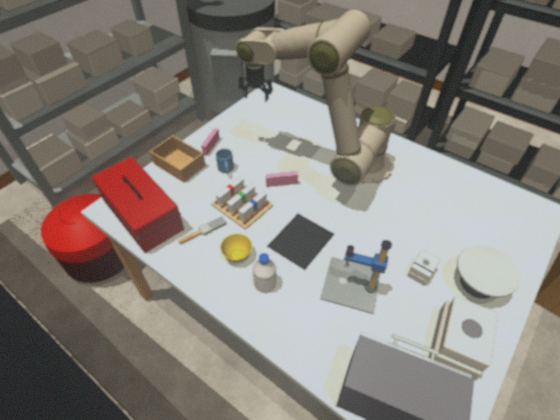

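View pics/side0.png

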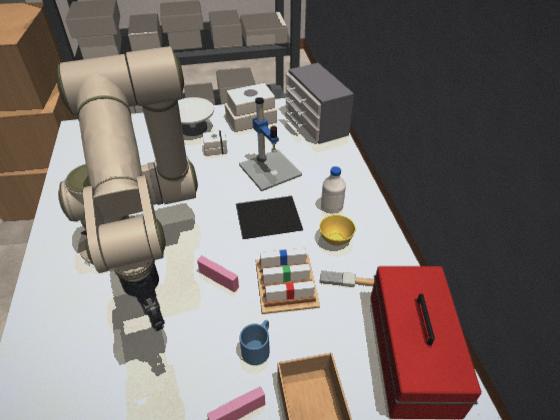

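The rack is at scene (242,203) and side (287,280). It holds three banded slabs: red (231,189 / 290,291), green (~242,197 / 286,273) and blue (253,205 / 283,257). The two pink blocks, at scene (210,141) and (282,179), are the look-alikes. The green-banded slab in the middle slot fits the description, and I'll confirm it in an enlarged crop with the gauge alongside.

Run:
```python
from h import *
a=cv2.imread("pics/scene0.png");b=cv2.imread("pics/side0.png")
f=lambda im,x,y,w,h:cv2.resize(im[y:y+h,x:x+w],(400,300),interpolation=cv2.INTER_CUBIC)
cv2.imwrite("pics/crop0.png",np.vstack([np.hstack([f(a,202,172,80,60),f(b,240,236,96,72)]),np.hstack([f(a,316,232,100,75),f(b,232,90,80,60)])]))
```

```text
(no output)
```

View pics/crop0.png

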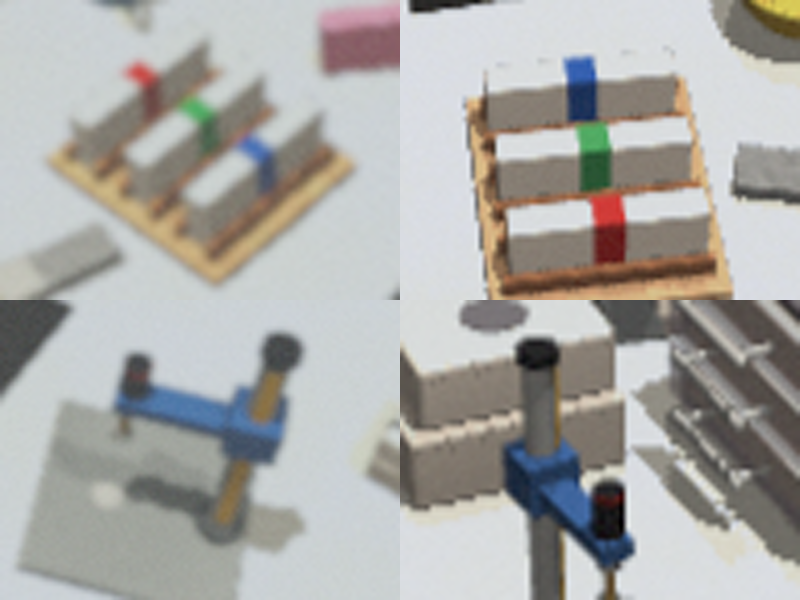

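Run:
```python
from h import *
np.set_printoptions(precision=1,suppress=True)
s=lambda x,y:("scene0",202+x/5,172+y/5)
d=lambda x,y:("side0",240+(x-400)*.24,236+y*.24)
gs=lambda x,y:("scene0",316+x/4,232+(y-300)/4)
gd=lambda x,y:("side0",232+(x-400)/5,90+(y-300)/5)
print("green band top",*tri(s(199,107),d(592,131)))
print("green endA",*tri(s(140,155),d(690,125+7)))
print("green endB",*tri(s(252,80),d(497,138)))
print("knob top",*tri(gs(138,361),gd(608,490)))
print("col top",*tri(gs(282,345),gd(538,350)))
for n,o in dict(mat_scene=[(300,215),(333,240),(304,265),(269,240)],).items():
    print(n,*[onz("scene0",*p,4) for p in o])
print("mat side",*[onz("side0",*p,4) for p in [(237,213),(294,198),(302,230),(245,236)]])
print("base scene",*[onz("scene0",316+x/4,232+(y-300)/4,12) for x,y in[(62,402),(20,568),(237,598)]])
print("base side",*[onz("side0",*p,12) for p in [(240,168),(273,187),(300,173)]])
print("foot",*tri(gs(123,430),gd(608,592)))
# colour-based band centroids + rect fits
for n in("scene0","side0"):
    im=cv2.imread(f"pics/{n}.png"); h=cv2.cvtColor(im,cv2.COLOR_BGR2HSV)
    m=cv2.inRange(h,(45,90,60),(80,255,255)); k=cv2.connectedComponentsWithStats(m); 
    print(n,"green",[ (k[2][i],k[3][i]) for i in range(1,k[0]) if k[2][i][4]>15])
    m=cv2.inRange(h,(0,0,0),(180,255,50)); k=cv2.connectedComponentsWithStats(m)
    for i in range(1,k[0]):
        x,y,w,hh,a=k[2][i]
        if 1200<a<3500 : print("dark",k[2][i],cv2.boxPoints(cv2.minAreaRect(np.argwhere(k[1]==i)[:,::-1].astype(np.float32))))
p=np.array([onz("scene0",*q,4) for q in[(300,215),(333,240),(304,265),(269,240)]]);print(p.mean(0))
```

```text
green band top [ 532.4 -287.5   78. ] [np.float64(2.8281023675167427), np.float64(2.8281023675168075)]
green endA [ 599.3 -295.6   72.3] [np.float64(5.708331817679825), np.float64(5.708331817679749)]
green endB [ 470.9 -277.3   68.7] [np.float64(2.8364669302028958), np.float64(2.8364669302028087)]
knob top [592.1 231.3 218.9] [np.float64(2.8149908468555864), np.float64(2.814990846855383)]
col top [558.5 324.5 281.8] [np.float64(3.442510112515897), np.float64(3.442510112516)]
mat_scene [426.5 -67.7   4. ] [451.4 107.3   4. ] [613.8  83.7   4. ] [603.2 -89.8   4. ]
mat side [425.6  45.3   4. ] [640.9  83.6   4. ] [633.2 -80.7   4. ] [438.3 -70.9   4. ]
base scene [528.7 148.6  12. ] [695.4 212.   12. ] [606.3 373.7  12. ]
base side [468.1 287.3  12. ] [574.7 150.2  12. ] [692.2 211.4  12. ]
foot [593.5 235.  126. ] [np.float64(0.6758602889158272), np.float64(0.6758602889157352)]
scene0 green []
side0 green [(array([283, 265,   7,  17,  98], dtype=int32), array([286.2, 272.9]))]
dark [ 179    0  122   87 1342] [[178.1  58.5]
 [298.1  -3.7]
 [331.3  60.5]
 [211.3 122.6]]
dark [ 237  197   66   42 2004] [[236.6 204. ]
 [297.  195. ]
 [302.1 229.6]
 [241.7 238.5]]
[523.7   8.4   4. ]
```

Crop confirms: the green band is on the middle slab, with red and blue on either side of it. Measured so far: band top at about (532,-287,75) (text says 72), slab yaw about -8°, foot axis at about (592,232) with gauge yaw about 20°. These agree with the given sizes. Next I move above the slab for a closer look.

Run:
```python
from h import *
q=telemetry.state()["tcp_rot"]; print(np.round(q,4), np.round(R.from_quat([q[1],q[2],q[3],q[0]]).as_matrix(),3)); print(np.round(np.load("pics/wrist0.npz")["M"],3))
p=[onz("side0",*q,4) for q in [(236.6,204),(297,195.),(302.1,229.6),(241.7,238.5)]];print(np.round(p,0),np.mean(p,0))
```

```text
[-5.000e-04  9.850e-01  1.726e-01  0.000e+00] [[ 0.94   0.34  -0.   ]
 [ 0.34  -0.94   0.001]
 [ 0.    -0.001 -1.   ]]
[[ 3.39000e-01 -8.96000e-01 -2.86000e-01  2.52849e+02]
 [-9.41000e-01 -3.23000e-01 -1.03000e-01 -4.67909e+02]
 [-1.00000e-03  3.04000e-01 -9.53000e-01  3.72639e+02]
 [ 0.00000e+00  0.00000e+00  0.00000e+00  1.00000e+00]]
[[430.  92.   4.]
 [655.  98.   4.]
 [634. -79.   4.]
 [426. -80.   4.]] [536.26914162   7.70746585   4.        ]
```

Request:
step_arm(
  series=[
    [0.22,0.128,0,0,0.6],
    [0.22,0.128,0,0,0.6],
    [0.22,0.128,0,0,0.6],
    [0.22,0.128,0,0,0.6],
    [0.22,0.128,0,0,0.6],
    [0.22,0.128,0,0,0.6],
    [0.22,0.128,0,0,0.6],
    [0.22,0.128,0,0,0.6],
    [0,0,0,0,0.6],
    [0,0,0,0,0.6],
  ],
  squeeze=60,
)

```text
t: 1.4
tcp_pos: [530.1, -289.1, 230.9]
tcp_rot: [-0.0, 0.985, 0.173, -0.0]
contact_force: [-0.7, 0.4, -0.9]
finger_gap: 51.0
grip_force: 0.0
```

Run:
```python
from h import *
grab("wrist","w1")
```

Request:
step_arm(
  series=[
    [-0.1,0,0,-0.052,0.6],
    [-0.1,0,0,-0.052,0.6],
    [-0.1,0,0,-0.051,0.6],
    [0,0,0,0,0.6],
    [0,0,0,0,0.6],
    [0,0,0,0,0.6],
    [0,0,0,0,0.6],
    [0,0,0,0,0.6],
    [0,0,0,0,0.6],
    [0,0,0,0,0.6],
  ],
)

```text
t: 2.7
tcp_pos: [470.5, -288.9, 231.3]
tcp_rot: [-0.0, 0.998, -0.07, -0.0]
contact_force: [0.0, 0.3, -0.6]
finger_gap: 51.5
grip_force: 0.0
```

Run:
```python
from h import *
grab("wrist","w2")
a=cv2.imread("pics/w1.png");b=cv2.imread("pics/w2.png")
cv2.imwrite("pics/w12.png",cv2.resize(np.hstack([a,b]),(800,300)))
for n,im in(("w1",a),("w2",b)):
    h=cv2.cvtColor(im,cv2.COLOR_BGR2HSV); m=cv2.inRange(h,(45,80,50),(85,255,255)); k=cv2.connectedComponentsWithStats(m)
    for i in range(1,k[0]):
        if k[2][i][4]>60: print(n,k[2][i],cv2.boxPoints(cv2.minAreaRect(np.argwhere(k[1]==i)[:,::-1].astype(np.float32))))
    print(n,proj(n,[532.4,-287.5,72]))
print(telemetry.state()["tcp_pos"])
cv2.imwrite("pics/w12.png",np.hstack([a[:, :],b[:, :]])[:, ::1] if 0 else cv2.resize(np.hstack([a,b]),(800,300)))
```

```text
w1 [264 181  30  27 489] [[262.91098 198.59589]
 [271.3699  179.9863 ]
 [293.59592 190.08905]
 [285.137   208.69864]]
w1 [275.64713494 194.49654482]
w2 [257 124  27  25 569] [[256.2483  125.97934]
 [281.40692 123.88278]
 [283.27588 146.31036]
 [258.11725 148.40692]]
w2 [266.46583704 137.5850625 ]
[ 470.43319655 -288.93814102  231.28885217]
```

View pics/w2.png

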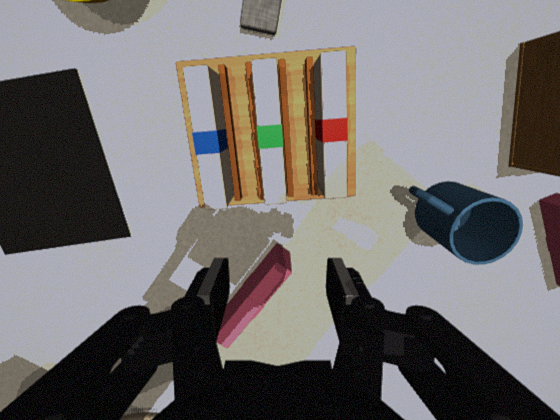

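The wrist view shows the rack from above. The green band is at (270,136) between blue (210,142) and red (331,130), and the slab runs from (265,58) to (274,204).

Run:
```python
from h import *
np.set_printoptions(precision=1,suppress=True)
print(tri(("w1",278.3,194.3),("w2",269.8,136.1)))
print(tri(("w1",278.3,194.3),("w2",269.8,136.1),("scene0",241.8,193.4),("side0",286.1,267.4)))
a,b=onz("w2",265,58,72),onz("w2",274,204,72)
print(a,b,(a+b)/2,np.linalg.norm(a-b),np.degrees(np.arctan2(*(a-b)[1::-1])), onz("w2",269.8,136.1,72))
c=[onz("w2",*p,12) for p in[(177,62),(355,46),(355,195),(204,206)]];print(c)
m=[onz("w2",*p,4) for p in[(78,68),(131,236),(6,254)]];print(m, np.linalg.norm(m[0]-m[1]),np.linalg.norm(m[2]-m[1]))
# precise slab edges near the band: column limits of green at several rows
```

```text
(array([ 533. , -290.6,   68.9]), [np.float64(0.3374556527713935), np.float64(0.33745565277132666)])
(array([ 533.3, -289.1,   78.1]), [np.float64(1.6782737751731), np.float64(2.0916289532777372), np.float64(4.404813878071891), np.float64(1.494626698225346)])
[ 602.5 -296.9   72. ] [ 463.8 -285.1   72. ] [ 533.2 -291.    72. ] 139.21788291988705 -4.864056529221304 [ 533.3 -291.    72. ]
[array([ 622.9, -199.5,   12. ]), array([ 611.1, -394.8,   12. ]), array([ 444.2, -384.6,   12. ]), array([ 456.8, -193.5,   12. ])]
[array([634.3, -84.8,   4. ]), array([427.4, -85. ,   4. ]), array([425.7,  92.1,   4. ])] 206.89500398801735 177.14729736249134
```

Request:
step_arm(
  series=[
    [0.105,-0.005,0,0.019,0.6],
    [0.104,-0.005,0,0,0.6],
    [0.104,0,0,0,0.6],
    [0,0,-0.2,0,0.6],
    [0,0,-0.2,0,0.6],
    [0,0,-0.2,0,0.6],
    [0,0,-0.15,0,0.6],
    [0,0,-0.1,0,0.6],
    [0,0,-0.1,0,0.6],
    [0,0,0,0,0.6],
  ],
)

```text
t: 4.0
tcp_pos: [532.4, -290.4, 40.1]
tcp_rot: [-0.001, 0.999, -0.04, -0.001]
contact_force: [0.5, -0.1, -0.0]
finger_gap: 51.4
grip_force: 0.0
```

Request:
step_arm(
  series=[
    [0,0,0,0,0],
    [0,0,0,0,0],
    [0,0,0,0,0],
    [0,0,0,0,0],
    [0,0,0,0,0],
    [0,0,0,0,0],
    [0,0,0.05,0,0],
    [0,0,0.05,0,0],
    [0,0,0.1,0,0],
    [0,0,0,0,0],
  ],
)

```text
t: 5.25
tcp_pos: [533.6, -291.4, 82.9]
tcp_rot: [0.001, 0.999, -0.04, 0.001]
contact_force: [0.3, 0.9, -2.4]
finger_gap: 23.4
grip_force: 59.0
```

Request:
step_arm(
  series=[
    [0,0,0.25,0,0],
    [0,0.2,0,0,0],
    [0,0.24,0,0,0],
    [0,0.24,0,0,0],
    [0,0.24,0,0,0],
    [0,0.2,0,0,0],
    [0,0.15,-0.1,0,0],
    [0,0,-0.2,0,0],
    [0,0,-0.15,0,0],
    [0,0,0,0,0],
  ],
)

```text
t: 6.5
tcp_pos: [531.5, -36.5, 39.2]
tcp_rot: [-0.001, 0.999, -0.04, -0.003]
contact_force: [0.0, -0.3, -2.1]
finger_gap: 23.3
grip_force: 59.4
```

Request:
step_arm(
  series=[
    [0,0,-0.02,0,0],
    [0,0,-0.01,0,0],
    [0,0,-0.01,0,0],
    [0,0,-0.005,0,0],
    [0,0,0,0,0],
    [0,0,0,0,0],
    [0,0,0,0,0],
    [0,0,0,0,0],
    [0,0,0,0,0],
    [0,0,0,0,0],
  ],
)

```text
t: 7.75
tcp_pos: [533.4, -37.1, 34.4]
tcp_rot: [0.0, 0.999, -0.04, 0.001]
contact_force: [-7.4, 1.7, 17.3]
finger_gap: 23.7
grip_force: 62.2
```

Request:
step_arm(
  series=[
    [0,0,0,0,0.6],
    [0,0,0,0,0.6],
    [0,0,0,0,0.6],
    [0,0,0,0,0.6],
    [0,0,0.15,0,0.6],
    [0,0,0.25,0,0.6],
    [0,-0.15,0,0,0.3],
    [0,-0.15,0,0,0],
    [0,0,0,0,0],
    [0,0,0,0,0],
  ],
)

```text
t: 9.0
tcp_pos: [532.9, -96.4, 112.1]
tcp_rot: [-0.0, 0.999, -0.04, -0.0]
contact_force: [0.7, -0.0, -0.1]
finger_gap: -0.3
grip_force: 0.0
```

Run:
```python
from h import *
grab("side","side1")
b=cv2.imread("pics/side1.png"); cv2.imwrite("pics/s1c.png",cv2.resize(b[150:300,200:400],(600,450),interpolation=cv2.INTER_CUBIC))
```

```text
(no output)
```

View pics/s1c.png

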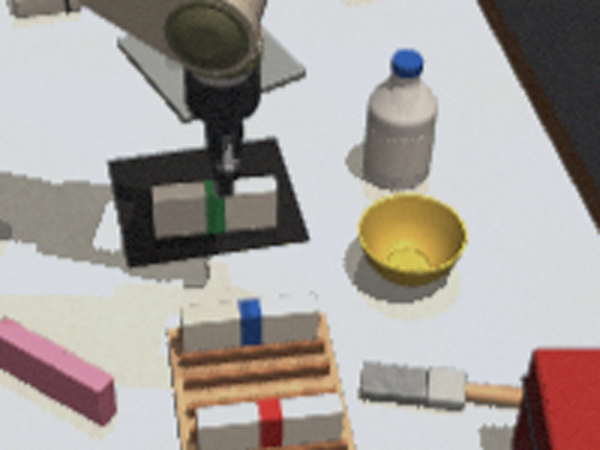

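The slab stands upright on the mat: band at crop (215,207), ends at x 153–278. Now I tip it over toward +y with the shut fingers.

Request:
step_arm(
  series=[
    [0,0,-0.15,0,0],
    [0,0,-0.125,0,0],
    [0,0.1,0,0,0],
    [0,0.05,0,0,0],
    [0,0.025,0,0,0],
    [0,0.025,0,0,0],
    [0,0.025,0,0,0],
    [0,0.025,0,0,0],
    [0,0.025,0,0,0],
    [0,0.025,0,0,0],
  ],
)

```text
t: 10.3
tcp_pos: [535.2, -38.4, 61.0]
tcp_rot: [0.002, 0.999, -0.04, 0.003]
contact_force: [-5.4, -4.1, 30.4]
finger_gap: -0.2
grip_force: 17.1
```

Request:
step_arm(
  series=[
    [0,0.025,0,0,0],
    [0,0.025,0,0,0],
    [0,0.025,0,0,0],
    [0,0,0,0,0],
    [0,0,0,0,0],
    [0,0,0.2,0,0],
    [0,0,0.25,0,0],
    [-0.2,0,0.2,0,1],
    [-0.2,0,0,0,1],
    [0,0,0,0,1],
  ],
)

```text
t: 11.55
tcp_pos: [451.5, -21.8, 187.9]
tcp_rot: [0.0, 0.999, -0.041, 0.0]
contact_force: [1.0, -0.6, -1.0]
finger_gap: 54.4
grip_force: 0.0
```

Run:
```python
from h import *
grab("wrist","w3")
```

```text
(no output)
```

View pics/w3.png

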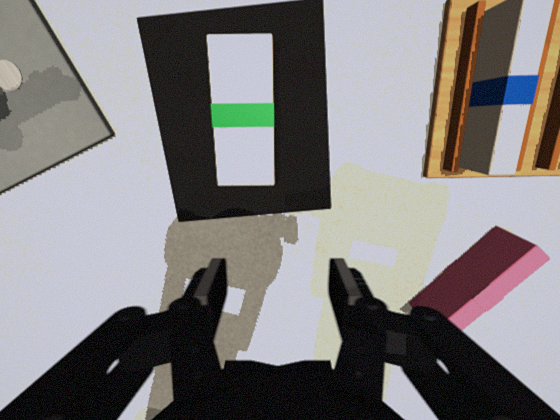

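The slab lies flat on the mat with its corners at (207,34), (273,33), (274,185) and (217,185).

Run:
```python
from h import *
np.set_printoptions(precision=1,suppress=True)
c=[onz("w3",*p,28) for p in[(207,34),(273,33),(274,185),(217,185)]];print(c,np.mean(c,0))
f=(c[0]+c[1])/2;n=(c[2]+c[3])/2;print(f,n,np.linalg.norm(f-n),np.degrees(np.arctan2(*(f-n)[1::-1])),np.linalg.norm(c[2]-c[3]))
print("band",onz("w3",243,115,28),telemetry.state()["tcp_pos"])
m=[onz("w3",*p,4) for p in[(323,0),(330,207),(180,220),(138,17)]];print(m)
print("gauge corner",onz("w3",114,134,12))
```

```text
[array([607.5,  28. ,  28. ]), array([603.4, -31.1,  28. ]), array([464.9, -20.2,  28. ]), array([469.8,  38.9,  28. ])] [536.4   3.9  28. ]
[605.4  -1.5  28. ] [467.3   9.4  28. ] 138.5425236642048 -4.516247740668772 59.25428569091469
band [536.2   3.9  28. ] [452.8 -22.  187.9]
[array([632.6, -80.5,   4. ]), array([428.8, -81.4,   4. ]), array([427.3,  93.2,   4. ]), array([633.1,  96. ,   4. ])]
gauge corner [528.9 141.4  12. ]
```

Request:
step_arm(
  series=[
    [0.129,0.153,0,0,1],
    [0,0,-0.25,0,1],
    [0,0,-0.25,0,1],
    [0,0,-0.2,0,1],
    [0,0,-0.1,0,1],
    [0,0,-0.08,0,1],
    [0,0,-0.05,0,1],
    [0,0,0,0,1],
    [0,0,0,0,1],
    [0,0,0,0,1],
  ],
)

```text
t: 12.85
tcp_pos: [479.2, 8.6, 1.8]
tcp_rot: [0.0, 0.999, -0.04, 0.001]
contact_force: [0.7, -0.4, 0.2]
finger_gap: 85.6
grip_force: 0.0
```

Request:
step_arm(
  series=[
    [0,0,0,0,0],
    [0,0,0,0,0],
    [0,0,0,0,0],
    [0,0,0,0,0],
    [0,0,0,0,0],
    [0,0,0,0,0],
    [0,0,0.025,0,0],
    [0,0,0.05,0,0],
    [0,0,0.1,0,0],
    [0,0,0,0,0],
  ],
  squeeze=90,
)

```text
t: 14.1
tcp_pos: [479.6, 8.5, 37.5]
tcp_rot: [0.0, 0.999, -0.04, 0.001]
contact_force: [-0.1, -0.1, -3.8]
finger_gap: 58.2
grip_force: 96.7
```

Run:
```python
from h import *
f=lambda p:((proj("side1",p)-[200,150])*3).round(0)
print("cam at",f([533+76,-102,254]))
for z in(112,150,200,250,300,350,400): print(z,f([533,-96,z]),f([573,-96,z]))
grab("side","side2");grab("scene","scene2")
a=cv2.imread("pics/scene2.png");b=cv2.imread("pics/side2.png")
cv2.imwrite("pics/c2.png",np.hstack([cv2.resize(a[120:320,230:430],(400,400),interpolation=cv2.INTER_CUBIC),cv2.resize(b[80:260,170:350],(400,400),interpolation=cv2.INTER_CUBIC)]))
for z in(37,100,150,200,250,300): print(z,(proj("scene2",[479.6,8.5,z])-[230,120])*2,(proj("side2",[479.6,8.5,z])-[170,80])*400/180)
print("cam",(proj("scene2",[555,2,180])-[230,120])*2,(proj("side2",[555,2,180])-[170,80])*400/180)
```

```text
cam at [295.  85.]
112 [221. 193.] [257. 188.]
150 [220. 167.] [258. 162.]
200 [220. 131.] [258. 126.]
250 [219.  94.] [258.  89.]
300 [218.  54.] [259.  49.]
350 [217.  12.] [259.   7.]
400 [217. -32.] [259. -37.]
37 [156.88115658 214.15014861] [184.86369565 291.79841255]
100 [158.92315672 193.5142332 ] [183.02096157 261.76533831]
150 [160.64105061 176.15365032] [181.48080071 236.66363421]
200 [162.45266832 157.84591908] [179.86650946 210.35374528]
250 [164.36589496 138.51135484] [178.17260383 182.74629278]
300 [166.38952563 118.06107646] [176.39304523 153.74285902]
cam [134.37660862 189.02823819] [232.21870868 217.41123576]
```

View pics/c2.png

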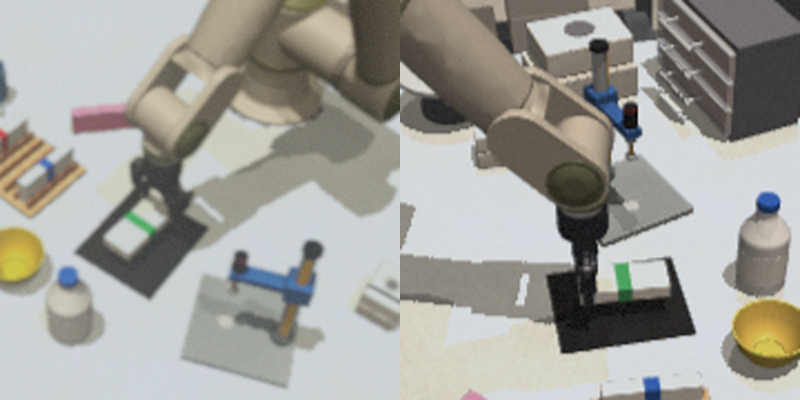

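The crops show nothing solid at the camera's location, the slab is held level by its near end, and the gauge is clear. Next I turn the slab to the gauge yaw and approach from the robot side.

Request:
step_arm(
  series=[
    [0,0,0.05,0.02,0],
    [0,0.1,0,0.04,0],
    [0,0.15,0,0.042,0],
    [0,0.15,0,0.04,0],
    [0,0.18,0,0,0],
    [-0.025,0.18,0,0,0],
    [-0.028,0.12,0,0,0],
    [0,0,0,0,0],
    [0,0,0,0,0],
    [0,0,0,0,0],
  ],
)

```text
t: 15.45
tcp_pos: [468.4, 183.8, 46.1]
tcp_rot: [0.0, 0.983, 0.181, -0.0]
contact_force: [0.1, 0.4, -2.3]
finger_gap: 58.2
grip_force: 96.8
```

Run:
```python
from h import *
s=telemetry.state();print(s["tcp_pos"],s["tcp_rot"],s["finger_gap"])
grab("wrist","w4")
for p in([592,231,219],[592,231,116],[558,324,282]):print(proj("w4",p))
```

```text
[468.38830786 183.84300116  46.08325045] [ 3.41311821e-05  9.83442746e-01  1.81219004e-01 -1.90948776e-04] 58.19639516651474
[284.47669925 479.90526032]
[ 270.7473294 -200.4650771]
[555.55919135 278.26980083]
```

View pics/w4.png

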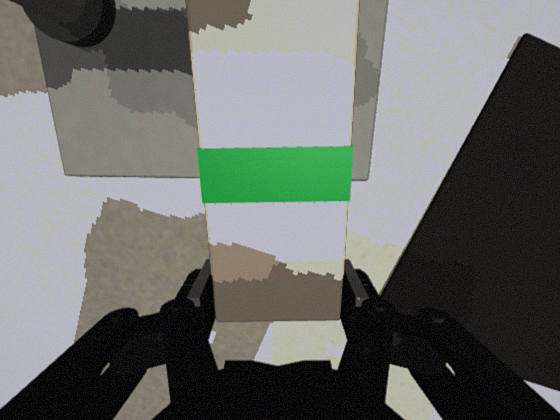

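The slab is held square by its end, with its band at rows 148–203. The near edge of the gauge base runs from (66,175) to (369,180), which I use to refine the gauge pose.

Run:
```python
from h import *
np.set_printoptions(precision=1,suppress=True)
a=onz("w4",369,180,12);b=onz("w4",66,175,12);g=(b-a)[:2];L=np.linalg.norm(g);gy=g/L;gx=np.array([gy[1],-gy[0]])
print(a,b,L,np.degrees(np.arctan2(gx[1],gx[0])))
foot=a[:2]+90*gx+60*gy;print("foot",foot, b[:2]+90*gx-125*gy)
print("slab band",onz("w4",276,175,72),"tool yaw",np.degrees(2*np.arctan2(.1812,.9834)))
```

```text
[528.9 146.6  12. ] [467.  317.7  12. ] 182.00606832391117 19.87706501080462
foot [593.2 233.6] [594.2 230.8]
slab band [522.3 203.7  72. ] tool yaw 20.880289149916802
```

Request:
step_arm(
  series=[
    [0.1,0.04,0,-0.005,0],
    [0.1,0.04,0,0,0],
    [0.0875,0.0375,0,0,0],
    [0,0,-0.08,0,0],
    [0,0,-0.05,0,0],
    [0,0,-0.025,0,0],
    [0,0,-0.01,0,0],
    [0,0,-0.005,0,0],
    [0,0,0,0,0],
    [0,0,0,0,0],
  ],
)

```text
t: 16.75
tcp_pos: [525.8, 208.2, 12.5]
tcp_rot: [0.0, 0.985, 0.174, 0.0]
contact_force: [0.4, 0.4, -2.5]
finger_gap: 58.6
grip_force: 96.8
```

Request:
step_arm(
  series=[
    [0,0,-0.004,0,0],
    [0,0,-0.004,0,0],
    [0,0,-0.003,0,0],
    [0,0,0,0,0],
    [0,0,0,0,0],
    [0,0,0,0,0],
    [0,0,0,0,0],
    [0,0,0,0,0],
    [0,0,0,0,0],
    [0,0,0,0,0],
  ],
)

```text
t: 18.0
tcp_pos: [525.8, 208.2, 10.2]
tcp_rot: [-0.0, 0.985, 0.174, 0.0]
contact_force: [-3.1, -0.5, 2.6]
finger_gap: 58.4
grip_force: 97.2
```

Request:
step_arm(
  series=[
    [0,0,0,0,1],
    [0,0,0,0,1],
    [0,0,0,0,1],
    [0,0,0,0,1],
    [-0.19,-0.07,0,0,1],
    [-0.19,-0.07,0,0,1],
    [0,0,0.25,0,1],
    [0,0,0.25,0,1],
    [0,0,0.25,0,1],
    [0,0,0,0,1],
  ],
)

```text
t: 19.25
tcp_pos: [451.4, 180.4, 163.5]
tcp_rot: [0.0, 0.985, 0.174, 0.004]
contact_force: [0.6, 0.8, -1.0]
finger_gap: 85.8
grip_force: 0.0
```

Request:
step_arm(
  series=[
    [0,0,0.25,0,1],
    [0,0,0.25,0,1],
    [0,0,0.1,0,1],
    [0,0,0,0,1],
    [0,0,0,0,1],
    [0,0,0,0,1],
    [0,0,0,0,1],
    [0,0,0,0,1],
    [0,0,0,0,1],
    [0,0,0,0,1],
  ],
)

```text
t: 20.5
tcp_pos: [449.7, 180.2, 280.1]
tcp_rot: [-0.0, 0.985, 0.174, 0.0]
contact_force: [0.1, -0.1, -0.6]
finger_gap: 85.5
grip_force: 0.0
```

Run:
```python
from h import *
s=telemetry.state();print(s["tcp_pos"],s["tcp_rot"])
grab("wrist","w5");grab("side","side5")
for p in([593,232,219],[593,232,179],[559,326,280]):print(proj("w5",p),proj("side5",p))
```

```text
[449.73188088 180.16229031 280.08895561] [-1.13307823e-05  9.84727682e-01  1.74101669e-01  2.11402226e-05]
[275.95171899 -15.37426664] [273.12707858 127.42180657]
[276.17554447   9.01369276] [273.27594741 136.82435502]
[ 12.92730936 -85.08845268] [258.90998356  99.66280011]
```

View pics/w5.png

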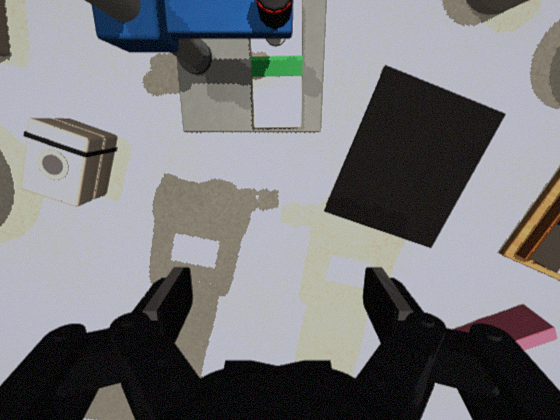

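The knob base is at (274,13), where I projected it (276,9). The slab lies on the base with its band at (276,66) under the arm. I'll press the knob from above with shut fingers, so the TCP height reads the knob top directly.

Request:
step_arm(
  series=[
    [0.18,0.065,0,0,0],
    [0.18,0.065,0,0,0],
    [0.18,0.065,0,0,0],
    [0.177,0.064,0,0,0],
    [0,0,-0.1,0,0],
    [0,0,-0.1,0,0],
    [0,0,-0.03,0,0],
    [0,0,0,0,0],
    [0,0,0,0,0],
    [0,0,0,0,0],
  ],
  squeeze=20,
)

```text
t: 21.85
tcp_pos: [593.3, 232.0, 234.8]
tcp_rot: [-0.0, 0.985, 0.174, 0.001]
contact_force: [-0.1, -0.3, 0.2]
finger_gap: 0.1
grip_force: 0.0
```

Run:
```python
from h import *
np.set_printoptions(precision=1,suppress=True)
c=onz("w5",276,66,36);print("band",c)
s=telemetry.state();print(s["tcp_pos"],s["contact_force"])
```

```text
band [579.  227.6  36. ]
[593.3 232.  234.8] [-0.1 -0.3  0.2]
```

Request:
step_arm(
  series=[
    [0,0,-0.015,0,0],
    [0,0,-0.015,0,0],
    [0,0,-0.015,0,0],
    [0,0,-0.015,0,0],
    [0,0,-0.015,0,0],
    [0,0,-0.015,0,0],
    [0,0,-0.015,0,0],
    [0,0,-0.015,0,0],
    [0,0,-0.015,0,0],
    [0,0,-0.015,0,0],
  ],
)

```text
t: 23.1
tcp_pos: [593.2, 232.0, 205.6]
tcp_rot: [0.0, 0.985, 0.174, 0.001]
contact_force: [-4.1, -0.4, 9.5]
finger_gap: 0.1
grip_force: 4.5
```

Request:
step_arm(
  series=[
    [0,0,-0.025,0,0],
    [0,0,-0.025,0,0],
    [0,0,-0.025,0,0],
    [0,0,-0.025,0,0],
    [0,0,-0.025,0,0],
    [0,0,-0.025,0,0],
    [0,0,-0.025,0,0],
    [0,0,-0.025,0,0],
    [0,0,-0.02,0,0],
    [0,0,-0.015,0,0],
  ],
)

```text
t: 24.35
tcp_pos: [593.2, 232.0, 158.4]
tcp_rot: [0.0, 0.985, 0.174, 0.001]
contact_force: [-3.9, -2.2, 8.5]
finger_gap: 0.0
grip_force: 4.7
```

Request:
step_arm(
  series=[
    [0,0,-0.01,0,0],
    [0,0,-0.01,0,0],
    [0,0,-0.01,0,0],
    [0,0,-0.006,0,0],
    [0,0,-0.006,0,0],
    [0,0,-0.006,0,0],
    [0,0,-0.006,0,0],
    [0,0,-0.006,0,0],
    [0,0,-0.006,0,0],
    [0,0,-0.006,0,0],
  ],
)

```text
t: 25.6
tcp_pos: [593.2, 232.0, 144.1]
tcp_rot: [0.0, 0.985, 0.174, 0.001]
contact_force: [-4.1, -1.1, 9.7]
finger_gap: 0.2
grip_force: 4.7
```

Request:
step_arm(
  series=[
    [0,0,-0.002,0,0],
    [0,0,-0.002,0,0],
    [0,0,-0.002,0,0],
    [0,0,-0.002,0,0],
    [0,0,-0.002,0,0],
    [0,0,-0.002,0,0],
    [0,0,-0.002,0,0],
    [0,0,-0.002,0,0],
    [0,0,-0.002,0,0],
    [0,0,-0.002,0,0],
  ],
)

```text
t: 26.85
tcp_pos: [593.2, 231.9, 140.1]
tcp_rot: [0.0, 0.985, 0.174, 0.0]
contact_force: [-4.4, -1.5, 9.6]
finger_gap: 0.1
grip_force: 4.7
```

Request:
step_arm(
  series=[
    [0,0,-0.001,0,0],
    [0,0,-0.001,0,0],
    [0,0,-0.001,0,0],
    [0,0,-0.001,0,0],
    [0,0,-0.001,0,0],
    [0,0,-0.001,0,0],
    [0,0,-0.001,0,0],
    [0,0,-0.001,0,0],
    [0,0,-0.001,0,0],
    [0,0,-0.001,0,0],
  ],
)

```text
t: 28.1
tcp_pos: [593.2, 232.0, 138.3]
tcp_rot: [0.0, 0.985, 0.174, 0.001]
contact_force: [-5.2, -1.0, 11.6]
finger_gap: -0.3
grip_force: 5.4
```

Request:
step_arm(
  series=[
    [0,0,-0.001,0,0],
    [0,0,-0.001,0,0],
    [0,0,-0.001,0,0],
    [0,0,-0.001,0,0],
    [0,0,-0.001,0,0],
    [0,0,-0.001,0,0],
    [0,0,-0.001,0,0],
    [0,0,-0.001,0,0],
    [0,0,-0.001,0,0],
    [0,0,-0.001,0,0],
  ],
)

```text
t: 29.35
tcp_pos: [593.2, 232.0, 136.5]
tcp_rot: [0.0, 0.985, 0.174, 0.001]
contact_force: [-4.8, -1.4, 12.3]
finger_gap: -0.1
grip_force: 6.1
```

Run:
```python
from h import *
F=[];Z=[]
for i in range(6):
    cams.camera("side");s=telemetry.state();F.append(s["contact_force"][2]);Z.append(s["tcp_pos"][2])
print(np.round(F,1),np.round(Z,1))
```

```text
[11.9 11.6 11.4 12.1 11.2 12. ] [136.5 136.5 136.5 136.5 136.5 136.5]
```

Request:
step_arm(
  series=[
    [0,0,-0.001,0,0],
    [0,0,-0.001,0,0],
    [0,0,-0.001,0,0],
    [0,0,-0.001,0,0],
    [0,0,-0.001,0,0],
    [0,0,-0.001,0,0],
    [0,0,-0.001,0,0],
    [0,0,-0.001,0,0],
    [0,0,-0.001,0,0],
    [0,0,-0.001,0,0],
  ],
)

```text
t: 30.9
tcp_pos: [593.2, 232.0, 134.8]
tcp_rot: [0.0, 0.985, 0.174, 0.001]
contact_force: [-6.9, -1.8, 13.9]
finger_gap: -0.2
grip_force: 6.9
```

Request:
step_arm(
  series=[
    [0,0,0.01,0,0],
    [0,0,0.05,0,0],
    [0,0,0.1,0,0],
    [0,0,0.2,0,0],
    [0,0,0.25,0,0],
    [0,0,0.2,0,0],
    [-0.2,-0.1,0,0,0],
    [-0.2,-0.1,0,0,0],
    [-0.2,-0.1,0,0,0],
    [0,0,0,0,0],
  ],
)

```text
t: 32.15
tcp_pos: [471.4, 171.3, 295.7]
tcp_rot: [0.0, 0.985, 0.174, 0.0]
contact_force: [0.6, -0.0, 0.7]
finger_gap: 0.1
grip_force: 0.0
```

Run:
```python
from h import *
grab("side","side6");grab("scene","scene6")
a=cv2.imread("pics/scene6.png");b=cv2.imread("pics/side6.png")
cv2.imwrite("pics/c6.png",np.hstack([cv2.resize(a[225:315,310:400],(400,400),interpolation=cv2.INTER_CUBIC),cv2.resize(b[95:195,220:320],(400,400),interpolation=cv2.INTER_CUBIC)]))
for z in(134,):
  p=[593,232,z];print((proj("scene6",p)-[310,225])*400/90,(proj("side6",p)-[220,95])*4+[400,0])
```

```text
[160.85263935 167.7174471 ] [613.74986631 208.10358913]
```

View pics/c6.png

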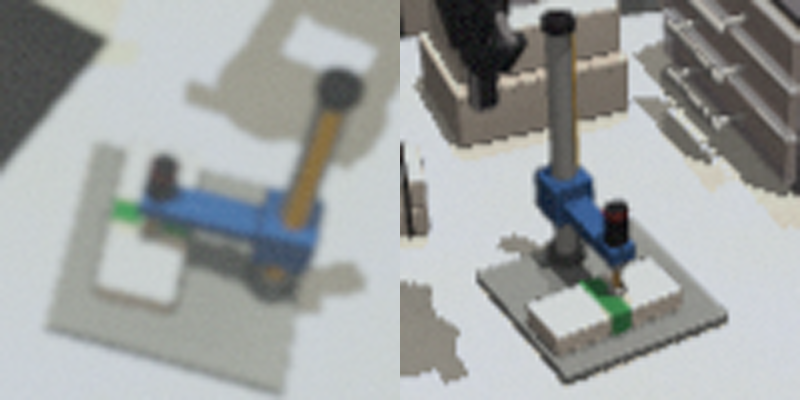

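The slab lies flat on the base with the foot on it at the edge of its band, right crop (618,285). The knob top at (615,207) is where I predicted it for about 5 mm of spring travel, and the robot is clear.

```bash
python3 -c "
from plant import robot; print(robot.hand_in())"
```

```text
the job is handed in; nothing more can be done
None
```

I handed the job in at about 32 s; no verdict came back. The green slab lies flat on the gauge base, let go, with the foot resting on it about 14 mm from its middle, at the edge of the green band, and pushed in by roughly 4–5.5 mm by my height and force readings.

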